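Seat the filter cell on the photometer mount and hold it home

ROBOT

A 6-joint arm with a two-finger parallel gripper is mounted at the origin on the work surface. World frame = base frame: x ahead of the robot, y to its left, z up, the work surface at z = 0. Lengths are in m, angles in rad, forces in N, time in s.
With the tool pointing down it reaches from about 0.3 to 0.775 m from the base axis. Payload 14.6 kg.
Tool frame: the origin (TCP) lies between the finger pads; the fingertips stand 14 mm ahead of it and the grasp point (between the pads) lies 5 mm behind it; z points along the fingers, y is the line along which they close (so a half turn about z gives the same grasp; the last joint's range is limited). The gripper opens to 94 mm and grips with 3 to 60 N. Pads are 16 mm wide; open, the fingers measure 119 mm over their backs; the gripper's body (75 mm by 177 mm) begins 78 mm behind the grasp point.
Start: joints at [-1.238, 0.3, 1.521, -0, 1.321, -0.067], TCP at [0.214, -0.507, 0.219] pointing down, gripper open.
Joint ranges: [-3.03, 3.03], [-0.79, 2.21], [0.23, 2.52], [-1.04, 4.18], [0, 3.07], [-2.55, 2.55]. Speed limits (rad/s): [2.22, 2.22, 2.57, 3.14, 3.14, 3.14].

INTERFACE

Orientations are given as [roll, pitch, yaw] about the fixed x, y, z axes, in that order (R = Rz(yaw) Ry(pitch) Rx(roll)).
In Python, from station import ctrl gives the robot as it stands. The module is installed in compiled form; this text tells all that it offers.
- The arm moves only by the tool move_arm, never from a script. Its argument "targets" is a list of rows, each a list of 7 numbers: the opening, from -1 (shut) to 1 (fully open), then the shift along the tool's x, y, z in units of 50 mm (1.0 is 50 mm), then the turn, a rotation vector about the tool's x, y, z in rad. A call has 1 to 12 rows; each row is the pose to reach, as a shift and turn from the pose commanded when the call began, along the tool's axes at that moment; what a row does not reach only later rows make up. A row lasts 1/10 s, in which the tool goes at most 50 mm and 8.59 degrees, less where a joint would pass 70% of its speed; a pose out of reach is approached as far as the arm can. A call with a gripper value outside its range is refused whole. The fingers move at their own pace and stop on an object; "grip_force" is the grip in N (left out, the last holds). Time passes only in rows, so rows that repeat a pose let the fingers close. It gives the time, the measured TCP pose, the force, the opening and the grip force at its end, in the units of the state.
- ctrl.get_obs(): the state, without advancing time (a new reading comes with each control period).
- ctrl.camera(name): name is "side" or "top" or "wrist"; returns (picture, depth): 420x560x3 uint8, red, green, blue; 420x560 float32, m along the optical axis (not along the pixel's ray), 0 where there is no reading.
- ctrl.camera_params(name): a dict with "intrinsics" (3x3 intrinsics, pixels), "rvec" (rotation vector, rad) and "tvec" (3), from world to camera coordinates, as OpenCV has them; the wrist camera has in their place "T_tool_cam" (4x4, takes a point from camera to tool coordinates, whose origin is the TCP and whose axes are the flange's). Camera axes: x right, y down, z forward; pixel columns grow to the right and rows downward; lengths in m; the calibration is good to about 2 mm. The wrist camera is an equidistant fisheye: a pixel r from the principal point sees the ray r / f radians off the axis. A picture is of the moment at which its call begins: read the wrist's pose just before it. camera_params takes no time and is no camera call.
- ctrl.hand_in(): hands the job in; it is judged then, once.
Trained networks look in the newest picture that a camera, given by its name, has taken for a name from the list of things; names that differ only in an ending like _2 or _b are one class to them, and where a whole thing is asked for, a point or a joint stands for the part that bears it (a point fixed in the world has none). Each returns a list of dicts, best first, with "score" (0 to 1); they miss things now and then, are a little off and sometimes report something else, mostly with a low value. They report only what shows in the picture. A call takes as long as a camera call. They do not tell look-alikes from the thing itself.
- ctrl.cut_out(camera, target): "region" (420x560 bool, what is visible of it) and "point" ([column, row] in pixels, amid what is visible of it).
- ctrl.tip_of(camera, target): "point" ([column, row] in pixels: a listed point, or the origin of a listed thing).
The state is a dict: "time_s": time; "qpos": joint angles; "joint_vel": joint speeds; "tau": joint torques, N m; "ee_pos": TCP position; "eef_rot": TCP orientation; "force": force on the tool from outside, world axes, zero at the start; "moment": the same for the moment, N m; "grip_width": finger opening in m; "grip_force": force on a finger pad.
Only numpy, scipy, OpenCV 4.12 (cv2) and the standard library are available. Lean on these libraries where they do the work, as an engineer would, in place of code of your own. Each camera call takes 0.05 s, during which the arm holds its last target. There are 200 camera calls.

TASK

Pick up the blue filter cell by its knurled collar, set it over the spigot of the photometer's mount and press it down on the green sprung ring, then turn it until its hidden keyways drop over the cross pin and push it fully home, the green ring flush. Finish while still holding the cell pushed home, since the spring lifts it when let go, and leave the orange cell and the other things on the counter where they stand.

Things in the scene. Friction and masses are not known exactly. Their poses are not given: they have to be found in the camera images.
- blue_cell: Upright round filter cell, 58 mm high, 110 to 220 g: an aluminium skirt of 54 mm diameter with a blue band from its underside up to 34 mm, above it a black knurled collar of 48 mm diameter with a blue disc on top. Origin: centre of its underside, z up along its axis.
- blue_cell_collar (a point): Centre of the blue cell's knurled collar, on its axis, 46 mm above its underside, 12 mm below its top: the place to grip, at any yaw. The collar is 24 mm tall and 48 mm across; the skirt under it is 3 mm wider all round.
- blue_cell_bore (a point): Centre of the blue cell's underside. A bore of 22 mm diameter, 34 mm deep, opens here. Four straight keyways, a quarter turn apart, 8 mm wide and 17 mm deep, run from it to a radius of 20 mm. They are hidden while the cell stands; which way they point in the cell's axes is not told.
- amber_cell: A filter cell like the blue one, 58 mm high and 54 mm across, but with an orange band and disc: not wanted, a bystander. Origin: centre of its underside.
- mount_seat (a point): Centre of the photometer's filter mount, on the steel shoulder (40 mm diameter, 22 mm above the deck) where the underside of a cell rests when fully home. The mount's axis is vertical. A grey housing of 72 mm diameter surrounds it, level with the shoulder.
- spigot_tip (a point): Tip of the mount's steel spigot, on its axis, 29 mm above the shoulder; 18 mm diameter, its top 7 mm tapered to 8 mm. The cell's bore goes over it with 2 mm play all round.
- pin_level (a point): On the mount's axis, level with the upper side of the brass cross pin, 12 mm above the shoulder. The pin is level, 5 mm thick, 36 mm long through the spigot; its yaw varies and is not reported. A cell not lined up rests on it; turned either way under light push, within a quarter turn its keyways meet the pin and it can be pushed down the last 12 mm.
- pad (a joint): Green sprung ring pad of 56 mm diameter round the spigot: how far it is pressed, m. 0 = up, its face 18 mm above the shoulder; 0.006 with a cell resting on the pin; 0.018 = fully down, flush with shoulder and housing, the cell home. The spring pushes up with about 3 N at 0 and 9 N at 0.018: it lifts a cell that is let go.
- reagent_bottle: white round reagent bottle with blue cap, diameter 56, height 120; bystander; origin centre of its underside (mm)
- dropper: small white dropper bottle, diameter 28, height 70; bystander; origin centre of its underside (mm)
- specimen_cup: clear open specimen cup, diameter 60, height 60; bystander; origin centre of its underside (mm)
- handset: black flat handset lying on the counter, 75 x 150 x 9; bystander; origin centre of its underside (mm)
- tube_rack: blue rack with twelve capped tubes, 70 x 200 mm, 98 high; bystander; origin centre of its underside (mm)
- tip_box: orange divided tip box, 85 x 120 mm, 50 high; bystander; origin centre of its underside (mm)
- photometer: the white photometer, 240 x 200 mm, deck 75 mm high, with the mount and the sprung ring it carries; origin: centre of its underside. The mount's axis stands 30 mm along its x axis from the origin. Display on the robot's side of the deck.
Not all that is in view belongs to the job. Leave any turquoise or yellow look-alike of the blue_cell alone.

How it is judged:
On the way, in this order (a step that is already met when the one before it is completed fails the run):
1. the blue cell is lifted from the counter (height (world z) of blue_cell above 0.05 m and contact force between the fingers and blue_cell above 1 N), for 0.2 s.
2. the blue cell is over the spigot and presses on the green ring (value of joint pad above 0.003 m and horizontal distance between blue_cell and mount_seat below 0.005 m and contact force between blue_cell and photometer above 1 N), for 0.02 s.
At the end, for the whole second after the job is handed in: the blue cell sits on the mount's axis within 4 mm, upright within 0.08 rad, its underside within 3 mm of the shoulder and the green ring pressed at least 16 of its 18 mm, at rest, with the fingers still on the cell holding it against the spring (value of joint pad above 0.016 m and horizontal distance between blue_cell and mount_seat below 0.004 m and z of blue_cell in the frame of mount_seat below 0.003 m and angle between blue_cell's own z axis and vertical below 0.08 rad and contact force between the fingers and blue_cell above 2 N and contact force between blue_cell and photometer above 4 N and linear speed of blue_cell below 0.02 m/s); the arm keeps its last pose, push and grip.
It fails at once if a bystander (the orange cell, bottle, dropper, cup, handset, rack or tip box) is shifted by more than 25 mm or tipped (distance of any of amber_cell, reagent_bottle, dropper, specimen_cup, handset, tube_rack, tip_box from where it was at the start of the episode above 0.025 m or angle between any of amber_cell, reagent_bottle, dropper, specimen_cup, handset, tube_rack, tip_box's own z axis and vertical above 0.4 rad).
It also fails if it takes over 58 s, if anything falls off the work surface, if the arm or the gripper's body presses on something with over 40 N, if the wrist force passes 120 N, or if a joint passes its speed limit or range.

## Working session

There is one attempt and no reset: what is moved stays moved. The work goes in short steps, Python scripts to look and compute and a tool call to move; the robot and the scene stay as the last step left them, time stands still between calls to the robot, and variables do not carry over. Pictures are saved under pics/ and viewed, at most 10 in all, crops included, and the job is handed in when it is done.

Besides the shell and the picture viewer there is one more tool, called after "Emit:" by a JSON object that holds its "method" and its "body". move_arm: Moves the arm, as the interface text tells. Its arguments: {"type":"object","properties":{"targets":{"type":"array"},"grip_force":{"type":"number"}},"required":["targets"]}

```bash
mkdir -p pics
cat > h.py <<'E'
import numpy as np, cv2
from station import ctrl
from scipy.spatial.transform import Rotation as R
def toworld(name,d,uv):
    # d depth, uv pixel list -> world
    p=ctrl.camera_params(name);K=np.array(p["intrinsics"]);uv=np.atleast_2d(uv).astype(float)
    z=d[uv[:,1].astype(int),uv[:,0].astype(int)]
    x=np.c_[(uv[:,0]-K[0,2])/K[0,0],(uv[:,1]-K[1,2])/K[1,1],np.ones(len(uv))]*z[:,None]
    Rm=cv2.Rodrigues(np.array(p["rvec"],float))[0]
    return (x-np.array(p["tvec"]).ravel())@Rm
def save(n,im): cv2.imwrite("pics/"+n+".png",im[:,:,::-1])
E
python3 - <<'E'
from h import *
o=ctrl.get_obs();print(o)
for c in("top","side"):
    im,d=ctrl.camera(c);save(c+"0",im)
    for t in("blue_cell","amber_cell","photometer"):
        for r in ctrl.cut_out(c,t)[:3]:
            v,u=np.nonzero(r["region"]&(d>0));w=toworld(c,d,np.c_[u,v])
            print(c,t,round(r["score"],2),r["point"],np.percentile(w,[2,50,98],axis=0).round(3).tolist(),im[v,u].mean(0).round())
    for t in("spigot_tip","mount_seat","blue_cell_collar"):
        print(c,t,[(round(r["score"],2),r["point"],toworld(c,d,r["point"]).round(3)) for r in ctrl.tip_of(c,t)[:3]])
E
```

```text
{'time_s': 0.0, 'qpos': array([-1.23758885e+00,  3.00463209e-01,  1.52158787e+00,  7.60569634e-06,
        1.32073668e+00, -6.66003803e-02]), 'joint_vel': array([-4.24869809e-04, -4.59102957e-04, -3.95039298e-05, -3.44708485e-04,
       -7.42511421e-04, -2.20808320e-03]), 'tau': array([ 3.68675855e-04, -5.31807268e+01, -3.52736449e+01,  7.08416803e-02,
        2.43924907e-02, -8.80518724e-05]), 'ee_pos': array([ 0.2139967 , -0.50637989,  0.21888779]), 'eef_rot': array([-3.14040069e+00, -8.68862776e-05,  3.99805918e-01]), 'force': array([-0.01409039, -0.14927145,  0.17250237]), 'moment': array([-0.05289124,  0.01752778, -0.02417639]), 'grip_force': 0.0, 'grip_width': 0.09390649986670016}
top blue_cell 0.8 [273.1, 194.1] [[0.585, -0.091, 0.029], [0.605, -0.068, 0.056], [0.628, -0.044, 0.065]] [ 14. 164. 161.]
top blue_cell 0.57 [281.5, 228.0] [[0.463, -0.124, 0.03], [0.486, -0.101, 0.057], [0.51, -0.081, 0.065]] [ 48.  82. 148.]
top blue_cell 0.45 [274.3, 259.2] [[0.359, -0.103, 0.031], [0.382, -0.08, 0.057], [0.405, -0.058, 0.064]] [226. 221.  11.]
top amber_cell 0.77 [328.4, 234.6] [
[... 1007 characters left out ...]
.404, -0.049, 0.061]] [189. 175.  99.]
side amber_cell 0.7 [315.3, 210.7] [[0.433, -0.279, -0.0], [0.456, -0.237, 0.039], [0.498, -0.226, 0.061]] [143. 124. 110.]
side amber_cell 0.21 [239.6, 278.6] [[0.425, 0.042, 0.024], [0.533, 0.165, 0.075], [0.663, 0.245, 0.114]] [196. 200. 198.]
side photometer 0.74 [243.8, 282.6] [[0.425, 0.043, 0.024], [0.533, 0.165, 0.075], [0.664, 0.245, 0.114]] [196. 200. 198.]
side spigot_tip []
side mount_seat [(0.81, [230.0, 264.1], array([[0.569, 0.153, 0.115]]))]
side blue_cell_collar [(0.82, [321.9, 246.4], array([[ 0.38 , -0.062,  0.058]])), (0.72, [278.3, 206.1], array([[ 0.572, -0.19 ,  0.06 ]])), (0.55, [252.4, 229.8], array([[ 0.602, -0.051,  0.058]]))]
```

View pics/top0.png

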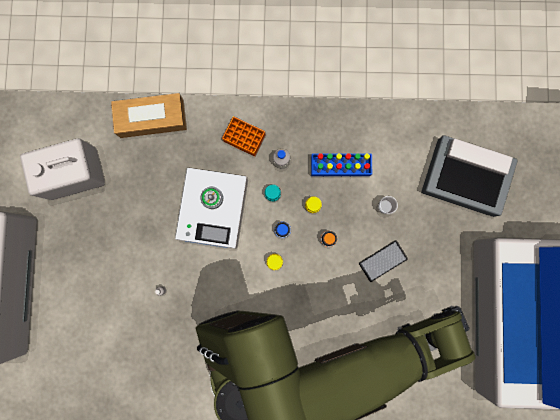

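View pics/side0.png

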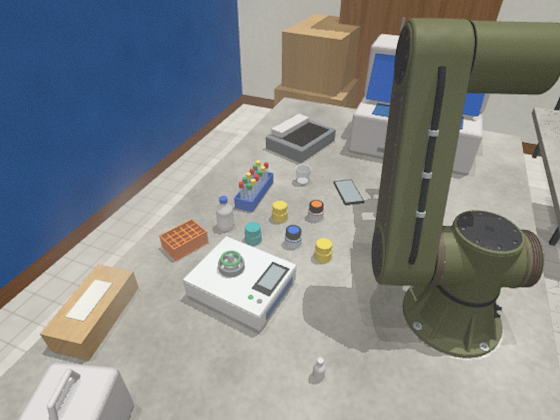

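Emit:
{"method": "move_arm", "body": {"targets": [[1, 8.2, -5.3, 0.4, 0, 0, 0.4], [1, 8.2, -5.3, 0.4, 0, 0, 0.4], [1, 8.2, -5.3, 0.4, 0, 0, 0.4], [1, 8.2, -5.3, 0.4, 0, 0, 0.4], [1, 8.2, -5.3, 0.4, 0, 0, 0.4], [1, 8.2, -5.3, 0.4, 0, 0, 0.4], [1, 8.2, -5.3, 0.4, 0, 0, 0.4], [1, 8.2, -5.3, 0.4, 0, 0, 0.4], [1, 8.2, -5.3, 0.4, 0, 0, 0.4], [1, 8.2, -5.3, 0.4, 0, 0, 0.4], [1, 8.2, -5.3, 0.4, 0, 0, 0.4], [1, 8.2, -5.3, 0.4, 0, 0, 0.4]]}}

```text
time_s: 1.9
ee_pos: [0.4886, -0.1025, 0.1993]
eef_rot: [3.142, 0.0, 0.002]
force: [-1.3, -0.6, 0.2]
grip_width: 0.0938
grip_force: 0.0
```

```bash
cat >> h.py <<'E'
def wrist():
    o=ctrl.get_obs();im,d=ctrl.camera("wrist");p=ctrl.camera_params("wrist")
    T=np.eye(4);T[:3,:3]=R.from_euler("xyz",o["eef_rot"]).as_matrix();T[:3,3]=o["ee_pos"]
    return o,im,d,np.array(p["intrinsics"]),T@np.array(p["T_tool_cam"])
def wray(K,uv):
    uv=np.atleast_2d(uv).astype(float);a=(uv-K[:2,2])/[K[0,0],K[1,1]];r=np.linalg.norm(a,axis=1)+1e-9
    return np.c_[a/r[:,None]*np.sin(r)[:,None],np.cos(r)]
def wz(K,T,uv,z):   # intersect with plane z
    g=wray(K,uv)@T[:3,:3].T;return T[:3,3]+g*((z-T[2,3])/g[:,2])[:,None]
def wd(K,T,d,uv):
    uv=np.atleast_2d(uv);g=wray(K,uv);z=d[uv[:,1].astype(int),uv[:,0].astype(int)]
    return (g*(z/g[:,2])[:,None])@T[:3,:3].T+T[:3,3]
E
python3 - <<'E'
from h import *
o,im,d,K,T=wrist();save("w1",im);print(o["time_s"],o["ee_pos"],o["eef_rot"],T.round(3))
for r in ctrl.cut_out("wrist","blue_cell")[:4]:
    v,u=np.nonzero(r["region"]&(d>0));w=wd(K,T,d,np.c_[u,v]);top=w[w[:,2]>.052]
    print(round(r["score"],2),r["point"],im[v,u].mean(0).round(),len(top),np.percentile(w[:,2],[5,50,95]).round(3))
    if len(top)>20: (c,rad)=cv2.minEnclosingCircle(top[:,:2].astype(np.float32));print(c,rad,np.median(top,axis=0))
E
```

```text
1.9 [ 0.48863716 -0.10247674  0.19925043] [3.14154783e+00 4.71685656e-04 1.61077448e-03] [[ 0.002 -0.957 -0.289  0.572]
 [-1.    -0.001 -0.001 -0.102]
 [ 0.     0.289 -0.957  0.365]
 [ 0.     0.     0.     1.   ]]
0.98 [283.1, 202.1] [ 70.  85. 121.] 1793 [0.02  0.058 0.059]
(0.4841330945491791, -0.10128368437290192) 0.024892739951610565 [ 0.4855831  -0.10039682  0.05831725]
0.76 [248.3, 84.0] [ 74. 163. 159.] 1998 [0.033 0.058 0.06 ]
(0.606980562210083, -0.06453952193260193) 0.02478823810815811 [ 0.60674359 -0.06509182  0.05831289]
0.66 [264.7, 291.8] [171. 151.  66.] 1336 [0.011 0.058 0.059]
(0.3781033158302307, -0.0777490958571434) 0.02506033517420292 [ 0.38050355 -0.07782072  0.05842901]
0.64 [381.6, 124.2] [191. 187.  82.] 1846 [0.02  0.058 0.06 ]
(0.5704717636108398, -0.2013496607542038) 0.024958567693829536 [ 0.57073298 -0.19994927  0.05833192]
```

View pics/w1.png

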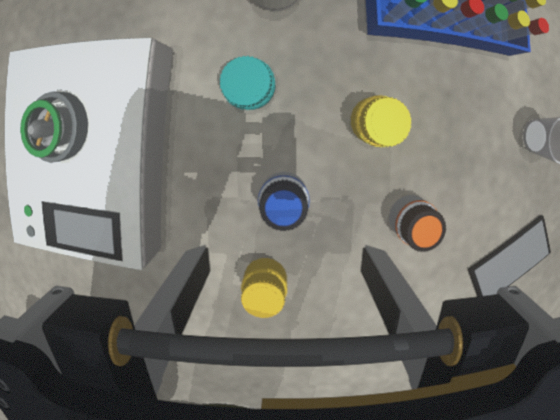

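Emit:
{"method": "move_arm", "body": {"targets": [[1, -0.07, -0.03, 0.8, 0, 0, 0], [1, -0.07, -0.03, 1.6, 0, 0, 0], [1, -0.07, -0.03, 2.3, 0, 0, 0], [1, -0.07, -0.03, 2.7, 0, 0, 0], [1, -0.07, -0.03, 2.93, 0, 0, 0], [1, -0.07, -0.03, 2.93, 0, 0, 0], [-1, -0.07, -0.03, 2.93, 0, 0, 0], [-1, -0.07, -0.03, 2.93, 0, 0, 0], [-1, -0.07, -0.03, 2.93, 0, 0, 0], [-1, -0.07, -0.03, 2.93, 0, 0, 0], [-1, -0.07, -0.03, 2.93, 0, 0, 0], [-1, -0.07, -0.03, 2.93, 0, 0, 0]], "grip_force": 40}}

```text
time_s: 3.2
ee_pos: [0.4852, -0.1014, 0.0531]
eef_rot: [3.142, -0.0, -0.0]
force: [-0.3, -0.1, -0.4]
grip_width: 0.0491
grip_force: 0.0
```

Emit:
{"method": "move_arm", "body": {"targets": [[-1, 0, 0, 0, 0, 0, 0], [-1, 0, 0, 0, 0, 0, 0], [-1, 0, 0, 0, 0, 0, 0], [-1, 0, 0, -0.4, 0, 0, 0], [-1, 0, 0, -1.2, 0, 0, 0], [-1, 0, 0, -2, 0, 0, 0], [-1, 0, 0, -2.8, 0, 0, 0], [-1, 0, 0, -3.5, 0, 0, 0], [-1, 0, 0, -4, 0, 0, 0]]}}

```text
time_s: 4.1
ee_pos: [0.4852, -0.1015, 0.2553]
eef_rot: [3.141, -0.002, -0.0]
force: [0.0, -0.3, -1.6]
grip_width: 0.0469
grip_force: 40.0
```

Emit:
{"method": "move_arm", "body": {"targets": [[-1, 0, -0.7, 0, 0, 0, 0], [-1, 0, -1.5, 0, 0, 0, 0], [-1, 0, -2.3, 0, 0, 0, 0], [-1, 0, -3.1, 0, 0, 0, 0], [-1, 0, -3.9, 0, 0, 0, 0], [-1, 0, -4.5, 0, 0, 0, 0], [-1, 0, -4.6, 0, 0, 0, 0], [-1, 0, -4.6, 0, 0, 0, 0]]}}

```text
time_s: 4.9
ee_pos: [0.485, 0.1289, 0.2526]
eef_rot: [3.141, 0.001, 0.001]
force: [-0.1, -0.8, -1.3]
grip_width: 0.0474
grip_force: 40.0
```

Run:
```python
from h import *
o,im,d,K,T=wrist();save("w2",im);print(o["time_s"],o["ee_pos"],o["eef_rot"],o["grip_width"],o["grip_force"])
for t in("spigot_tip","mount_seat","pin_level"):
    for r in ctrl.tip_of("wrist",t)[:2]: print(t,r, wz(K,T,r["point"],{"spigot_tip":.126,"mount_seat":.097,"pin_level":.109}[t]))
hsv=cv2.cvtColor(im,cv2.COLOR_RGB2HSV);m=(hsv[...,0]>45)&(hsv[...,0]<80)&(hsv[...,1]>110)&(hsv[...,2]>50)&(d>0)
v,u=np.nonzero(m);w=wd(K,T,d,np.c_[u,v]);print(len(w),np.percentile(w[:,2],[5,50,95]))
k=(w[:,2]>.105)&(w[:,2]<.125);w=w[k]
print(cv2.minEnclosingCircle(w[:,:2].astype(np.float32)), np.median(w[:,2]),len(w))
g=wz(K,T,np.c_[u,v][k],.115);print(cv2.minEnclosingCircle(g[:,:2].astype(np.float32)),u[k].mean(),v[k].mean())
# held cell
for r in ctrl.cut_out("wrist","blue_cell")[:2]:
    v,u=np.nonzero(r["region"]&(d>0));q=wd(K,T,d,np.c_[u,v]);print(r["score"],r["point"],np.percentile(q,[5,50,95],axis=0).round(3).tolist())
    b=q[q[:,2]>np.percentile(q[:,2],95)-.004];print(cv2.minEnclosingCircle(b[:,:2].astype(np.float32)))
```

```text
4.9 [0.48496663 0.12892242 0.25259777] [3.14136389e+00 6.61434610e-04 1.32462861e-03] 0.04737805946850209 39.999600648880005
spigot_tip {'point': [284.0, 104.5], 'score': 0.72} [[0.57918782 0.13003884 0.126     ]]
mount_seat {'point': [283.7, 107.9], 'score': 0.79} [[0.57687564 0.1304001  0.097     ]]
pin_level {'point': [283.9, 105.1], 'score': 0.81} [[0.57923092 0.13017479 0.109     ]]
683 [0.09802316 0.11506909 0.11635466]
((0.5780119895935059, 0.13048353791236877), 0.026798313483595848) 0.11516273673657554 612
((0.5779446959495544, 0.1303289830684662), 0.02680959366261959) 280.66339869281046 101.86437908496733
0.79 [428.6, 264.6] [[0.36, -0.094, 0.008], [0.386, -0.068, 0.054], [0.403, -0.051, 0.059]]
((0.3775395154953003, -0.07679601013660431), 0.025293847545981407)
0.78 [285.8, 260.1] [[0.467, 0.109, 0.217], [0.494, 0.129, 0.258], [0.509, 0.149, 0.259]]
((0.4843198359012604, 0.12874652445316315), 0.024880198761820793)
```

View pics/w2.png

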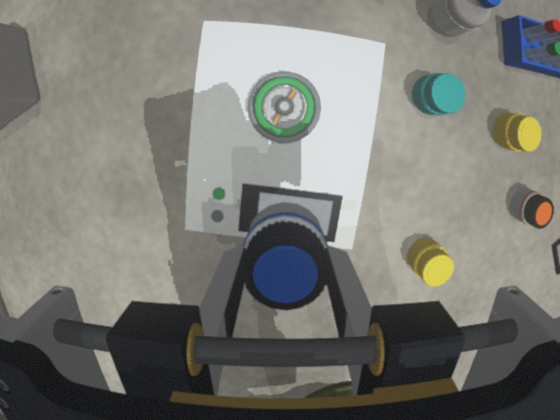

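Emit:
{"method": "move_arm", "body": {"targets": [[-1, 0.6, -0.01, 0, 0, 0, 0], [-1, 1.3, -0.03, 0, 0, 0, 0], [-1, 1.8, -0.03, 0, 0, 0, 0], [-1, 1.87, -0.03, 0.3, 0, 0, 0], [-1, 1.87, -0.03, 0.8, 0, 0, 0], [-1, 1.87, -0.03, 1.1, 0, 0, 0], [-1, 1.87, -0.03, 1.3, 0, 0, 0], [-1, 1.87, -0.03, 1.3, 0, 0, 0]]}}

```text
time_s: 5.95
ee_pos: [0.5778, 0.1296, 0.1866]
eef_rot: [3.141, 0.002, -0.001]
force: [0.2, -0.4, -1.1]
grip_width: 0.0468
grip_force: 40.0
```

```bash
cat > c.py <<'E'
from h import *
import sys
o,im,d,K,T=wrist();save(sys.argv[1],im);print(o["time_s"],o["ee_pos"],o["eef_rot"],o["force"],o["moment"],o["grip_width"],o["grip_force"],o["qpos"])
for r in ctrl.cut_out("wrist","blue_cell")[:2]:
    v,u=np.nonzero(r["region"]&(d>0));q=wd(K,T,d,np.c_[u,v]);b=q[q[:,2]>np.percentile(q[:,2],95)-.004]
    (c,rad)=cv2.minEnclosingCircle(b[:,:2].astype(np.float32))
    print("cell",round(r["score"],2),np.round(c,4),round(rad,4),"under",np.median(b[:,2])-.058)
hsv=cv2.cvtColor(im,cv2.COLOR_RGB2HSV);m=(hsv[...,0]>45)&(hsv[...,0]<80)&(hsv[...,1]>110)&(hsv[...,2]>50)&(d>0)
v,u=np.nonzero(m);w=wd(K,T,d,np.c_[u,v]);k=(w[:,2]>.09)&(w[:,2]<.125);w=w[k]
if len(w)>5: print("green",len(w),np.median(w,axis=0))
c=ctrl.camera("side")[0][220:320,180:300];save(sys.argv[1]+"s",cv2.resize(c,None,fx=5,fy=5,interpolation=2))
E
python3 c.py w3
```

```text
5.95 [0.57782021 0.12960856 0.18657223] [ 3.14120983e+00  2.32741749e-03 -5.91806418e-04] [ 0.19850324 -0.38491809 -1.08578618] [ 0.03446473 -0.02314329  0.02229007] 0.04682462660721082 39.99962031841278 [ 1.58812359e-01  4.21825377e-01  1.43383053e+00 -8.89415010e-06
  1.28829542e+00  1.73020254e+00]
cell 0.79 [0.5767 0.1299] 0.0251 under 0.13387253633772134
cell 0.74 [ 0.6075 -0.064 ] 0.025 under 0.0004423473884024795
green 74 [0.59668652 0.14702322 0.11514921]
```

View pics/w3s.png

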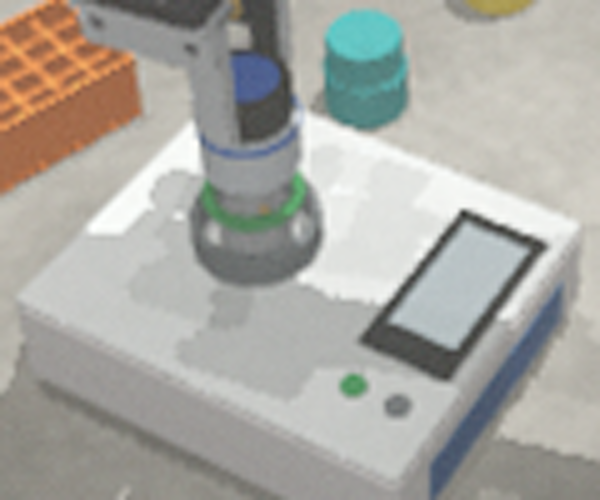

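The side crop shows the cell (about 250,120) hovering centred over the green ring (255,205). I'm descending slowly.

Emit:
{"method": "move_arm", "body": {"targets": [[-1, 0.02, 0, 0.1, 0, 0, 0], [-1, 0.02, 0, 0.2, 0, 0, 0], [-1, 0.02, 0, 0.3, 0, 0, 0], [-1, 0.02, 0, 0.38, 0, 0, 0], [-1, 0.02, 0, 0.44, 0, 0, 0], [-1, 0.02, 0, 0.5, 0, 0, 0], [-1, 0.02, 0, 0.5, 0, 0, 0]]}}

```text
time_s: 6.8
ee_pos: [0.5796, 0.13, 0.1629]
eef_rot: [3.142, -0.0, -0.0]
force: [-1.2, -0.9, 3.2]
grip_width: 0.0472
grip_force: 40.0
```

```bash
python3 c.py w4
```

```text
6.8 [0.57963668 0.1300376  0.16289455] [ 3.14156381e+00 -1.28358589e-05 -2.19422711e-04] [-1.24876316 -0.92545391  3.23352703] [-0.10516178  0.46701883 -0.01856279] 0.04721623673243078 40.001004338264465 [ 1.59051868e-01  4.46284685e-01  1.45602546e+00 -3.22724289e-05
  1.23927441e+00  1.73007812e+00]
cell 0.75 [ 0.4798 -0.0045] 0.1493 under 0.0005992655647046805
cell 0.7 [ 0.6072 -0.064 ] 0.025 under 0.0004568587445644909
```

Emit:
{"method": "move_arm", "body": {"targets": [[-1, 0, 0, 0.05, 0, 0, 0], [-1, 0, 0, 0.08, 0, 0, 0], [-1, 0, 0, 0.1, 0, 0, 0], [-1, 0, 0, 0.1, 0, 0, 0]]}}

```text
time_s: 7.35
ee_pos: [0.5806, 0.1302, 0.161]
eef_rot: [-3.141, -0.004, -0.0]
force: [-8.0, -2.2, 25.5]
grip_width: 0.0472
grip_force: 40.0
```

Emit:
{"method": "move_arm", "body": {"targets": [[-1, -0.01, 0, -0.03, 0, 0, -0.08], [-1, -0.01, 0, -0.03, 0, 0, -0.16], [-1, -0.01, 0, -0.03, 0, 0, -0.24], [-1, -0.01, 0, -0.03, 0, 0, -0.24]]}}

```text
time_s: 7.75
ee_pos: [0.5796, 0.1301, 0.1599]
eef_rot: [3.142, -0.002, 0.241]
force: [0.0, 0.7, 5.0]
grip_width: 0.0476
grip_force: 40.0
```

Emit:
{"method": "move_arm", "body": {"targets": [[-1, 0, 0, 0.04, 0, 0, 0], [-1, 0, 0, 0.06, 0, 0, 0], [-1, 0, 0, 0.06, 0, 0, 0]]}}

```text
time_s: 8.05
ee_pos: [0.5795, 0.1301, 0.1567]
eef_rot: [3.142, -0.001, 0.238]
force: [1.0, -0.6, 5.1]
grip_width: 0.0477
grip_force: 40.0
```

Emit:
{"method": "move_arm", "body": {"targets": [[-1, 0, 0, 0.05, 0, 0, 0], [-1, 0, 0, 0.09, 0, 0, 0], [-1, 0, 0, 0.13, 0, 0, 0], [-1, 0, 0, 0.15, 0, 0, 0], [-1, 0, 0, 0.15, 0, 0, 0]]}}

```text
time_s: 8.55
ee_pos: [0.5797, 0.1301, 0.1501]
eef_rot: [3.141, -0.002, 0.238]
force: [-0.9, 0.1, 11.5]
grip_width: 0.0479
grip_force: 40.0
```

Emit:
{"method": "move_arm", "body": {"targets": [[-1, 0, 0, 0.02, 0, 0, 0], [-1, 0, 0, 0.04, 0, 0, 0], [-1, 0, 0, 0.04, 0, 0, 0], [-1, 0, 0, 0.04, 0, 0, 0]]}}

```text
time_s: 8.95
ee_pos: [0.5799, 0.1302, 0.15]
eef_rot: [3.141, -0.004, 0.238]
force: [-8.7, -2.1, 28.0]
grip_width: 0.0472
grip_force: 40.0
```

```bash
python3 c.py w5
```

```text
8.95 [0.57986592 0.13019657 0.14995899] [ 3.14132188 -0.0035447   0.23753319] [-8.70726846 -2.0982984  27.99585642] [-0.25762802  1.8032713   0.05654429] 0.04723330298648905 40.00837683677673 [1.59238911e-01 4.57770907e-01 1.47107545e+00 7.80968596e-06
 1.20919127e+00 1.49249978e+00]
cell 0.62 [ 0.5999 -0.0825] 0.1458 under 0.00048233218753600954
cell 0.6 [0.5789 0.1309] 0.0248 under 0.09739169245630971
```

View pics/w5s.png

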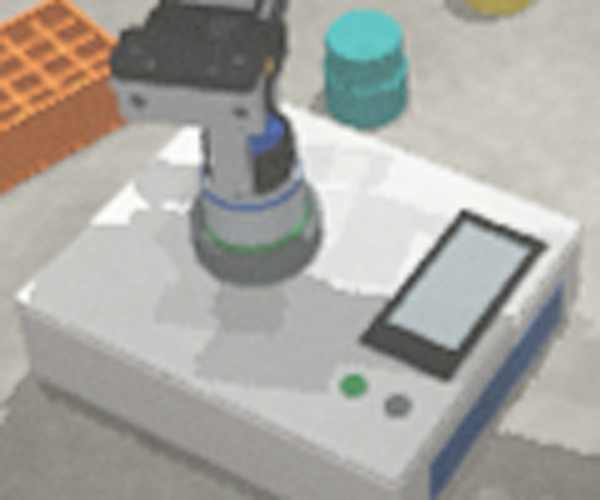

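The side crop shows the cell's underside flush with the housing around (255,245), with only the rim of the green ring visible. The measured underside is at 0.0974 m against the shoulder's 0.097 m, and the push is about 28 N. The cell is home, so I'm handing in.

```bash
python3 -c "
from station import ctrl
print(ctrl.hand_in())"
```

```text
the job is handed in; nothing more can be done
None
```

The blue cell is fully home on the mount, held down against the spring with the green ring flush, and the job is handed in; the hand-in returned no verdict.

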